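# Hang the storeroom lamp and the tape basket on the cabinet's hooks

### The job

Clear the records-room table: hang the hand lamp by its handle on the heavy hook with the rectangular plate, and the wire basket, with its roll of tape still in it, by its handle on the lighter hook with the round magnet, both on the side of the drawer cabinet. Each must hang still and level, with the hook near the middle of its handle, between the cabinet and the hook's upturned end. Keep them upright as you carry them, and leave everything else standing where it is.

Things in the scene. Friction and masses are not known exactly. Their poses are not given: they have to be found in the camera images.
- lamp_center (a point): Centre (half-way up) of the hand lamp: a grey plastic box body 108 x 70 x 85 mm with a round black lamp head (84 mm across) at its +x end; 138 mm long over all (from 62 mm behind this point to 76 mm ahead), 84 mm wide, 155 mm high, it stands upright on the table, about 0.5 kg. Axes: x along the lamp to its head, z up.
- lamp_grip (a point): Centre of the lamp's carrying handle: a straight level bar along the lamp's x, 16 mm wide (y) and 14 mm high, 148 mm above the lamp's underside (70.5 mm above lamp_center), held by an upright at each end. The window under the bar is 104 mm long (52 mm either side of this point) and 54 mm high: bar underside 7 mm below this point, body top 61 to 63 mm below it. The lamp balances within 3 mm of this point.
- basket_center (a point): Centre (half-way up) of the wire basket: 140 x 96 mm, wire sides 60 mm high, 153 mm high with its stiff arched handle, about 0.35 kg, standing upright on the table. Axes: x along its length and along the handle, z up.
- basket_grip (a point): Centre of the basket's handle: a straight level wooden grip along the basket's x, 100 mm long, 16 mm wide (y), 14 mm high, 146 mm above the basket's underside (69.5 mm above basket_center). The handle is rigid; it runs down to the basket's two short ends. The free window under the grip is 100 mm long at the grip and 79 mm high down to the basket's rim. The basket balances within 8 mm of this point.
- roll_center (a point): Centre of a roll of packing tape (72 mm across, 30 mm high, 60 g) that lies flat in the basket.
- basket_floor (a point): Centre of the basket's inner floor, 4 mm above its underside.
- lamp: The hand lamp; origin at the middle of its underside, axes as lamp_center.
- basket: The wire basket; origin at the middle of its underside, axes as basket_center.
- hook_plate: The heavy-duty magnetic hook: a dark rectangular plate 90 mm wide x 70 mm high on the cabinet's side, with a steel arm. Origin on the cabinet's face at the middle of the plate; x along the face, y straight out from the face (along the arm), z up.
- hook_plate_arm (a point): A point on the axis of that hook's arm, 68 mm out from the cabinet's face; axes as the hook's. The arm is a level round bar, 12 mm across, 210 to 230 mm above the table, that runs out to 92 mm from the face and there turns up; its upturned end reaches 110 mm from the face and its top is 24 mm above the arm's axis.
- hook_round: The lighter magnetic hook: a round steel magnet 50 mm across on the same side of the cabinet, with a thinner arm. Origin on the face at the magnet's middle; axes as the other hook's.
- hook_round_arm (a point): A point on the axis of that hook's arm, 68 mm out from the cabinet's face. The arm is a level round bar, 8 mm across, also 210 to 230 mm above the table; it runs out to 92 mm and there turns up; the end reaches 108 mm from the face, its top 24 mm above the arm's axis. The two hooks are 155 to 195 mm apart along the face, either one nearer the front.
- cabinet: The beige four-drawer desk-top cabinet on the robot's right, fixed: 400 (x) x 280 (y) x 280 mm high, with a 36 mm stack of folders on its top (at the side away from the hooks). Origin at the middle of its underside. Its +y side, 140 mm from the origin, carries the hooks; drawer fronts face -x. Behind it (beyond x = 0.78) are fixed letter trays 120 mm high.
- stapler: Bystander: a black desk stapler lying flat, 135 (x) x 36 (y) x 52 mm. Origin at the middle of its underside.
- punch: Bystander: a two-hole paper punch, 100 x 120 x 70 mm. Origin at the middle of its underside.
- mug: Bystander: a white coffee mug standing, 82 across and 95 mm. Origin at the middle of its underside.
- cardbox: Bystander: a beige steel index-card box, 174 x 129 x 103 mm. Origin at the middle of its underside.
- ledgers: Bystander: three bound ledgers standing upright between bookends, one block 160 (x) x 80 (y) x 212 (high) mm. Origin at the middle of its underside.
- stamp: Bystander: a wooden rubber stamp standing on its face, 60 x 30 x 76 mm. Origin at the middle of its underside.
- tape: Bystander: a heavy desk tape dispenser, 160 x 62 x 84 mm. Origin at the middle of its underside.

How it is judged:
At the end, for the whole second after the job is handed in: Lamp on the plate hook, basket on the round one: handle middle within 40 mm of the hook along the bar and 38 to 95 mm out from the face, bar resting on the arm (12 mm), within 0.25 rad of upright, at rest; tape roll in the basket (x of lamp_grip in the frame of hook_plate_arm between -0.04 and 0.04 m and y of lamp_grip in the frame of hook_plate_arm between -0.03 and 0.027 m and z of lamp_grip in the frame of hook_plate_arm between 0.001 and 0.025 m and angle between each of lamp_center, basket_center's own z axis and vertical below 0.25 rad and contact force between lamp and hook_plate above 1 N and linear speed of each of lamp, basket below 0.04 m/s and angular speed of each of lamp, basket below 0.3 rad/s and x of basket_grip in the frame of hook_round_arm between -0.04 and 0.04 m and y of basket_grip in the frame of hook_round_arm between -0.03 and 0.027 m and z of basket_grip in the frame of hook_round_arm between -0.001 and 0.023 m and contact force between basket and hook_round above 1 N and horizontal distance between roll_center and basket_floor below 0.05 m and z of roll_center in the frame of basket between 0 and 0.05 m); the robot touches nothing.
It fails at once if a bystander is moved by more than 30 mm (distance of any of stapler, punch, mug, cardbox, ledgers, stamp, tape from where it was at the start of the episode above 0.03 m).
It fails at once if a bystander is tipped over (angle between any of stapler, punch, mug, cardbox, ledgers, stamp, tape's own z axis and vertical above 0.4 rad).
It fails at once if the lamp is tipped by more than about 45 degrees (angle between lamp_center's own z axis and vertical above 0.8 rad).
It fails at once if the basket is tipped by more than about 45 degrees (angle between basket_center's own z axis and vertical above 0.8 rad).
It also fails if it takes over 61 s, if anything falls off the work surface, if the arm or the gripper's body presses on something with over 40 N, if the wrist force passes 120 N, or if a joint passes its speed limit or range.

### The arm

A 6-joint arm with a two-finger parallel gripper is mounted at the origin on the work surface. World frame = base frame: x ahead of the robot, y to its left, z up, the work surface at z = 0. Lengths are in m, angles in rad, forces in N, time in s.
With the tool pointing down it reaches from about 0.25 to 0.775 m from the base axis. Payload 8.9 kg.
Tool frame: the origin (TCP) lies on the centre line of the jaws, within the pads' length; the fingertips stand 22 mm ahead of it and the grasp point (between the pads) lies 3 mm ahead of it; z points along the fingers, y is the line along which they close (so a half turn about z gives the same grasp; the last joint's range is limited). The gripper opens to 85 mm and grips with 20 to 120 N. Pads are 22 mm wide; open, the fingers measure 114 mm over their backs; the gripper's body (76 mm by 85 mm) begins 54 mm behind the grasp point. The pads swing forward as they close: fully open they stand 13 mm farther back than shut.
Start: joints at [1.165, 0.291, -0.153, 1.127, 0, 1.431], TCP at [0.138, 0.506, 0.231] pointing down, gripper open.
Joint ranges: [-2.52, 2.52], [-0.91, 1.74], [-1.3, 1.37], [-1.96, 2.02], [-1.52, 1.47], [-3.14, 3.14]. Speed limits (rad/s): [2.22, 2.22, 2.79, 3.14, 3.14, 3.14].

### API

Orientations are given as [roll, pitch, yaw] about the fixed x, y, z axes, in that order (R = Rz(yaw) Ry(pitch) Rx(roll)).
In Python, from workcell import env gives the robot as it stands. The module is installed in compiled form; this text tells all that it offers.
- The arm moves only by the shell command python3 -m pendant 'ROWS' [OPENING] [FORCE]. ROWS is a JSON object of lists of equal length, an entry for each row: "slide": the shift along the tool's x, y, z in units of 0.08 m (1.0 is 0.08 m), a list of three; "spin": the turn about the tool's z in units of 60 degrees (1.0 is 60 degrees). In form: {"slide": [[x, y, z], ...], "spin": [spin, ...]}. A call has 1 to 8 rows; each row is the pose to reach, as a shift and turn from the pose commanded when the call began, along the tool's axes at that moment; what a row does not reach only later rows make up. A row lasts 1/12 s, in which the tool goes at most 41.7 mm and 7.16 degrees, less where a joint would pass 70% of its speed; a pose out of reach is approached as far as the arm can. A call with a number of a shift or a turn outside -1 to 1 is refused whole. A call with a gripper value outside its range is refused whole. OPENING is the closure, from 0 (fully open) to 1 (shut), set as the call begins (- or left out, the last holds). The fingers move at their own pace and stop on an object; FORCE is the grip in N (left out, the last holds). Time passes only in rows, so rows that repeat a pose let the fingers close. It gives the time, the measured TCP pose, the force, the opening and the grip force at its end, in the units of the state.
- env.observe(): the state, without advancing time (a new reading comes with each control period).
- env.capture(name): name is "side" or "top" or "wrist"; returns a dict with "frame" (420x560x3 uint8, blue, green, red), "vfov" (degrees; the focal length in pixels is half the picture's height over the tangent of half this angle, whatever the lens; pixels are square), "cx", "cy" (the principal point, pixels), "D" ([k1, k2, p1, p2, k3] as OpenCV has them; the pictures are not rectified), "cam_to_world" (4x4, takes a point from camera to world coordinates). Camera axes: x right, y up, looking along -z (the intrinsics and any distortion apply to the point x, -y, -z); pixel columns grow to the right and rows downward; lengths in m; the calibration is good to about 2 mm. A picture is of the moment at which its call begins. There is no depth.
- env.sign_off(): hands the job in; it is judged then, once.
The state is a dict: "clock": time; "joint_positions": joint angles; "qvel": joint speeds; "joint_torque": joint torques, N m; "tool_pos": TCP position; "eef_rot": TCP orientation; "wrist_force": force on the tool from outside, world axes, zero at the start; "torque": the same for the moment, N m; "width": finger opening in m; "gripper_force": force on a finger pad.
Only numpy, scipy, OpenCV 4.12 (cv2) and the standard library are available. Lean on these libraries where they do the work, as an engineer would, in place of code of your own. Each camera call takes 0.05 s, during which the arm holds its last target. There are 200 camera calls.

## Working session

There is one attempt and no reset: what is moved stays moved. The work goes in short steps, Python scripts to look and compute and a shell command to move; the robot and the scene stay as the last step left them, time stands still between calls to the robot, and variables do not carry over. Pictures are saved under pics/ and viewed, at most 10 in all, crops included, and the job is handed in when it is done.

```bash
mkdir -p pics; cat > h.py <<'E'
import numpy as np, cv2
from workcell import env
def K(c):
    f=c["frame"].shape[0]/2/np.tan(np.radians(c["vfov"])/2)
    return np.array([[f,0,c["cx"]],[0,f,c["cy"]],[0,0,1.]])
def ray(c,uv):
    p=cv2.undistortPoints(np.array([[uv]],float),K(c),np.array(c["D"],float))[0,0]
    T=np.array(c["cam_to_world"]); return T[:3,3],T[:3,:3]@np.array([p[0],-p[1],-1])
def onz(c,uv,z):
    o,d=ray(c,uv); return o+d*(z-o[2])/d[2]
def ony(c,uv,y):
    o,d=ray(c,uv); return o+d*(y-o[1])/d[1]
def proj(c,P):
    T=np.linalg.inv(np.array(c["cam_to_world"])); q=np.atleast_2d(P)@T[:3,:3].T+T[:3,3]
    return cv2.projectPoints(q*[1,-1,-1],np.zeros(3),np.zeros(3),K(c),np.array(c["D"],float))[0][:,0]
def tri(c1,u1,c2,u2):
    (a,d),(b,e)=ray(c1,u1),ray(c2,u2)
    s=np.linalg.lstsq(np.c_[d,-e],b-a,rcond=None)[0]; p,q=a+s[0]*d,b+s[1]*e
    return (p+q)/2,np.linalg.norm(p-q)
E
python3 - <<'E'
from h import *
import pickle
for n in("top","side"):
    c=env.capture(n); pickle.dump(c,open(n+".pkl","wb"))
    cv2.imwrite(f"pics/{n}0.png",cv2.resize(c["frame"],(800,600)))
    print(n,np.round(c["cam_to_world"],3),c["vfov"],c["D"])
s=env.observe();print({k:np.round(v,3) for k,v in s.items()})
E
```

```text
top [[-3.00e-02  9.74e-01 -2.25e-01  2.37e-01]
 [-1.00e+00 -2.90e-02  6.00e-03  5.70e-02]
 [-1.00e-03  2.25e-01  9.74e-01  1.56e+00]
 [ 0.00e+00  0.00e+00  0.00e+00  1.00e+00]] 44.61586990774857 [0.00214691 0.         0.         0.         0.        ]
side [[ 0.999  0.01  -0.051  0.476]
 [-0.048  0.546 -0.836 -1.169]
 [ 0.02   0.838  0.546  0.937]
 [ 0.     0.     0.     1.   ]] 42.82783650269397 [-0.17977662  0.          0.          0.          0.        ]
{'clock': np.float64(0.1), 'joint_positions': array([ 1.165,  0.291, -0.154,  1.127,  0.   ,  1.431]), 'qvel': array([ 0.   , -0.001,  0.003,  0.003,  0.001,  0.001]), 'joint_torque': array([ 1.0000e-03, -5.3798e+01,  3.3192e+01,  9.0000e-03, -0.0000e+00,
       -0.0000e+00]), 'tool_pos': array([0.138, 0.506, 0.231]), 'eef_rot': array([-3.14 , -0.   ,  2.875]), 'wrist_force': array([ 0.559, -0.788,  0.188]), 'torque': array([-0.047, -0.024,  0.019]), 'gripper_force': np.float64(0.0), 'width': np.float64(0.085)}
```

View pics/top0.png

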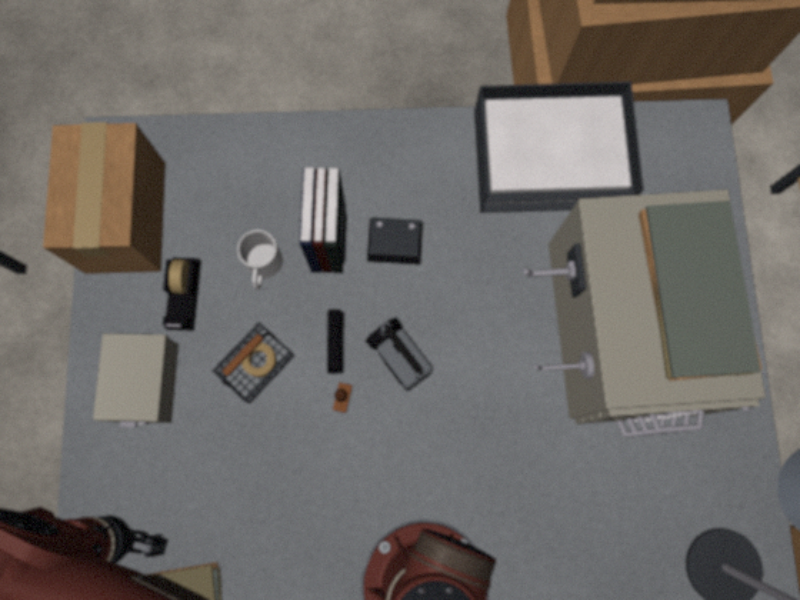

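View pics/side0.png

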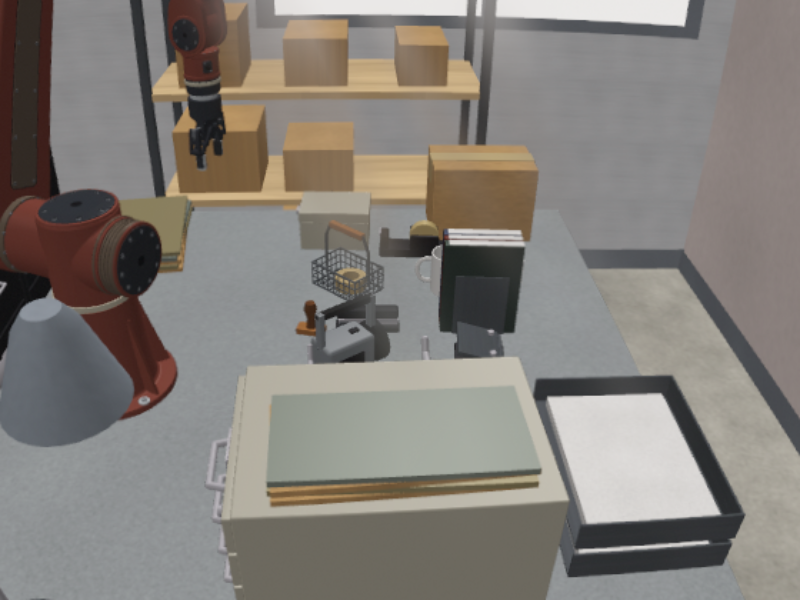

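The top view shows the basket (handle around 240,357), lamp (403,345), plate hook (far, arm 528–575,271) and round hook (near, arm 540–588,366). In the side view, the basket handle is at 345,230, the lamp at 345,335, and the plate hook's tip at 425,345. I'll zoom in next.

```bash
python3 - <<'E'
from h import *
import pickle
c=pickle.load(open("top.pkl","rb")); s=pickle.load(open("side.pkl","rb"))
def crop(f,u,v,w,h,k): return cv2.resize(f[v:v+h,u:u+w],(w*k,h*k),interpolation=cv2.INTER_CUBIC)
# top: (140,210,100,75) lamp (245,210,100,75), hooks (360,160,100,120)
a=crop(c["frame"],145,215,66,75,6); b=crop(c["frame"],245,215,66,75,6)
d=crop(s["frame"],205,145,66,75,6); e=crop(s["frame"],205,205,66,60,6)
im=np.zeros((600,800,3),np.uint8); 
im[:450,:396]=a; im[:450,400:796]=b
cv2.imwrite("pics/z1.png",im[:450])
h=crop(c["frame"],365,160,66,110,5); im2=np.zeros((550,800,3),np.uint8); im2[:,:330]=h; 
im2[:,340:340+450]=crop(s["frame"],205,145,90,110,5); cv2.imwrite("pics/z2.png",im2)
E
```

```text
(no output)
```

View pics/z1.png

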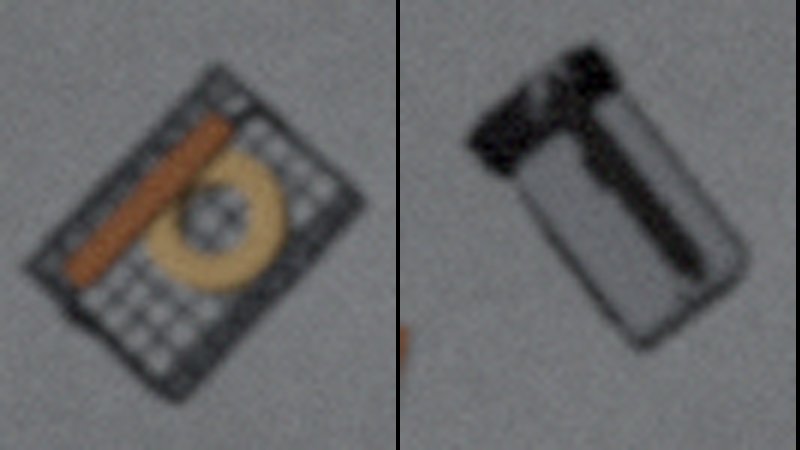

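View pics/z2.png

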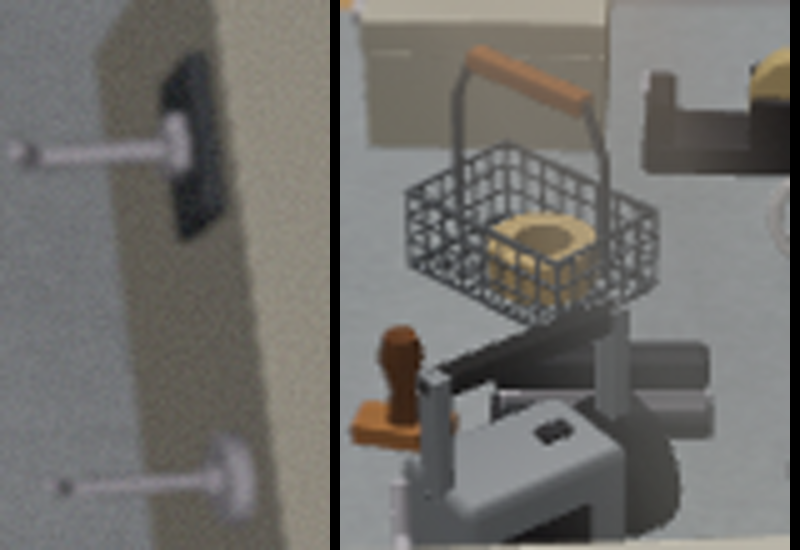

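The crops resolve the basket handle (ends 78,272 and 225,122), the lamp bar (rear end 700,275) and both hook arms. Next I'll compute their positions.

```bash
python3 - <<'E'
from h import *
import pickle
c=pickle.load(open("top.pkl","rb")); s=pickle.load(open("side.pkl","rb"))
r=lambda x:np.round(x,4)
A=lambda x,y:(145+x/6,215+y/6); B=lambda x,y:(245+(x-400)/6,215+y/6); H=lambda x,y:(365+x/5,160+y/5); S=lambda x,y:(205+(x-340)/5,145+y/5)
# basket handle by colour
m=cv2.inRange(cv2.cvtColor(c["frame"],cv2.COLOR_BGR2HSV),(3,90,60),(14,255,255)); n,l,st,ce=cv2.connectedComponentsWithStats(m)
for i in range(1,n):
    if st[i,4]>40: 
        ys,xs=np.where(l==i); print(st[i],r(onz(c,ce[i],.150)),cv2.minAreaRect(np.c_[xs,ys].astype(np.float32)))
p,q=onz(c,A(78,272),.152),onz(c,A(225,122),.152); print("basket",r(p),r(q),r((p+q)/2),np.degrees(np.arctan2(*(q-p)[1::-1])),np.linalg.norm(p-q))
for t,u in((A(78,272),S(475,55)),(A(225,122),S(585,100))): print(tri(c,t,s,u))
print("lamp bar rear",tri(c,B(702,275),s,S(438,380)))
p=onz(c,B(702,275),.153);print(r(p))
for n,x,y,z in(("rearR",745,260,.08),("rearL",642,348,.08),("head L",470,140,.05),("headR",590,42,.05),("junction",515,178,.085),("juncR",620,92,.085),("barfront",575,110,.153)): print(n,r(onz(c,B(x,y),z)))
for z in(.21,.22,.23):
  print("plate tip/root",r(onz(c,H(24,155),z)),r(onz(c,H(165,150),z)),"round",r(onz(c,H(65,487),z)),r(onz(c,H(215,483),z)))
print("tip tri",tri(c,H(20,153),s,(297.5,238)))
for x,y in((205,50),(160,80),(185,240),(222,215)): print("plate corner",r(onz(c,H(x,y),.22)))
# cabinet top +y edge
for u,v in((578,200),(608,412)): print("cab edge",r(onz(c,(u*.7,v*.7),.28)))
for u,v in((549,240),(580,420)): print("cab bottom",r(onz(c,(u*.7,v*.7),0)))
E
```

```text
[355   0   8  20  50] [ 1.1831 -0.2324  0.15  ] ((358.5, 9.5), (19.0, 7.0), 90.0)
[367   0  20  33 129] [ 1.168  -0.2882  0.15  ] ((375.1980285644531, 16.019800186157227), (18.70669937133789, 31.44317626953125), 5.7105937004089355)
[385   0  15  11  46] [ 1.1994 -0.3385  0.15  ] ((391.7692565917969, 4.346159934997559), (8.825226783752441, 15.100942611694336), 78.69007110595703)
[401   0  13  13  57] [ 1.196  -0.3799  0.15  ] ((407.0, 6.0), (12.0, 12.0), 90.0)
[423   0  28  32 163] [ 1.1663 -0.4755  0.15  ] ((439.7200012207031, 12.959994316101074), (34.00000762939453, 19.200000762939453), 53.13010025024414)
[459   0  15  15  41] [ 1.1869 -0.563   0.15  ] ((465.4000244140625, 5.799985885620117), (6.724844932556152, 19.089881896972656), 49.398704528808594)
[478   0  19  14  72] [ 1.1879 -0.6318  0.15  ] ((486.4000244140625, 5.699981212615967), (12.969194412231445, 16.994115829467773), 26.56505012512207)
[481   0  52  70 846] [ 1.0897 -0.6756  0.15  ] ((506.43505859375, 33.73342514038086), (50.9820671081543, 68.27392578125), 3.012787342071533)
[519   0  25  11  62] [ 1.1895 -0.7713  0.15
[... 4862 characters left out ...]
 round [ 0.4056 -0.2224  0.21  ] [ 0.4054 -0.302   0.21  ]
plate tip/root [ 0.5852 -0.2117  0.22  ] [ 0.5857 -0.2883  0.22  ] round [ 0.4044 -0.2204  0.22  ] [ 0.4042 -0.2993  0.22  ]
plate tip/root [ 0.5826 -0.2097  0.23  ] [ 0.5831 -0.2857  0.23  ] round [ 0.4032 -0.2183  0.23  ] [ 0.4029 -0.2967  0.23  ]
tip tri (array([ 0.58211888, -0.20567238,  0.23991575]), np.float64(0.0018308650920226212))
plate corner [ 0.6415 -0.3148  0.22  ]
plate corner [ 0.6252 -0.2888  0.22  ]
plate corner [ 0.5355 -0.2948  0.22  ]
plate corner [ 0.5487 -0.3159  0.22  ]
cab edge [ 0.7062 -0.3017  0.28  ]
cab edge [ 0.3165 -0.3199  0.28  ]
cab bottom [ 0.7165 -0.3074  0.    ]
cab bottom [ 0.3189 -0.3418  0.    ]
```

```bash
R='{"slide":[[-0.9,-0.8,-0.25],[-0.9,-0.8,-0.25],[-0.9,-0.8,-0.25],[-0.9,-0.8,-0.25],[-0.9,-0.8,-0.25],[-0.9,-0.8,-0.25],[-0.9,-0.8,-0.25],[-0.9,-0.8,-0.25]],"spin":[-0.863,-0.863,-0.863,-0.863,-0.863,-0.863,-0.863,-0.863]}'
python3 -m pendant '{"slide":[[-0.9,-0.8,-0.25],[-0.9,-0.8,-0.25],[-0.9,-0.8,-0.25],[-0.9,-0.8,-0.25],[-0.9,-0.8,-0.25],[-0.9,-0.8,-0.25],[-0.9,-0.8,-0.25],[-0.9,-0.8,-0.25]],"spin":[-0.863,-0.863,-0.863,-0.863,-0.863,-0.863,-0.863,-0.863]}' 0 80
python3 -m pendant '{"slide":[[0,-1,0],[0,-1,0],[0,-1,0]],"spin":[0,0,0]}'
python3 -m pendant '{"slide":[[0,-1,0],[0,-1,0],[0,-1,0]],"spin":[0,0,0]}'
```

```text
clock: 0.77
tool_pos: [0.1909, 0.4254, 0.2511]
eef_rot: [-3.141, -0.001, -2.498]
wrist_force: [0.5, -0.7, -0.5]
width: 0.0856
gripper_force: 0.0
clock: 1.02
tool_pos: [0.2408, 0.3575, 0.251]
eef_rot: [-3.139, -0.001, -2.508]
wrist_force: [0.8, 0.8, 0.8]
width: 0.0854
gripper_force: 0.0
clock: 1.27
tool_pos: [0.2889, 0.2933, 0.2512]
eef_rot: [-3.14, -0.0, -2.509]
wrist_force: [0.1, 1.2, 0.6]
width: 0.0856
gripper_force: 0.0
```

```bash

python3 -m pendant '{"slide":[[0,-1,0],[0,-1,0],[0,-1,0]],"spin":[0,0,0]}' >/dev/null
python3 -m pendant '{"slide":[[0,-1,0],[0,-1,0],[0,-1,0]],"spin":[0,0,0]}' >/dev/null
python3 -m pendant '{"slide":[[0,-1,0],[0,-1,0],[0,-1,0],[0,-1,0]],"spin":[0,0,0,0]}'
python3 - <<'E'
from h import *
import pickle
c=env.capture("wrist"); pickle.dump(c,open("w1.pkl","wb")); cv2.imwrite("pics/w1.png",c["frame"])
print(np.round(c["cam_to_world"],3),np.round(proj(c,[[.457,.031,.155],[.4105,-.0058,.155],[.4795,.0477,.155]])))
E
```

```text
clock: 2.1
tool_pos: [0.4295, 0.103, 0.2509]
eef_rot: [3.141, -0.001, -2.508]
wrist_force: [0.3, 0.3, -0.3]
width: 0.0854
gripper_force: 0.0
[[-0.592 -0.769 -0.243  0.369]
 [ 0.806 -0.564 -0.179  0.058]
 [ 0.001 -0.302  0.953  0.394]
 [ 0.     0.     0.     1.   ]] [[190. 182.]
 [181. 107.]
 [193. 214.]]
```

View pics/w1.png

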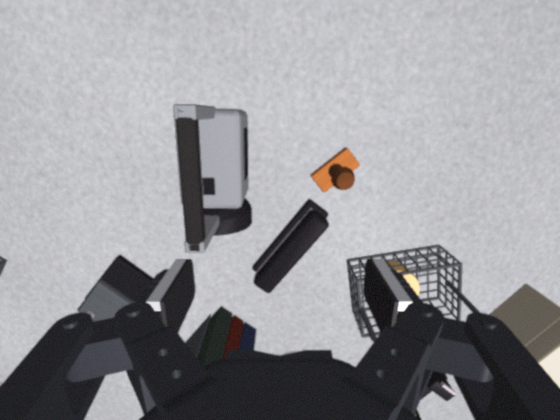

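The lamp bar runs from (187,112) to (195,245) and its middle, at about (190,181), matches my estimate.

```bash
python3 - <<'E'
from h import *
import pickle
c=pickle.load(open("w1.pkl","rb"))
p,q=onz(c,(188,119),.155),onz(c,(193.5,243),.155); th=np.arctan2(*(q-p)[1::-1]); g=(p+q)/2
t=g+.028*np.array([np.cos(th),np.sin(th),0])
y=env.observe()["eef_rot"][2]; P=env.observe()["tool_pos"]
tx,ty=np.array([np.cos(y),np.sin(y)]),np.array([np.sin(y),-np.cos(y)]); d=(t-P)[:2]
print(p,q,g,np.degrees(th),np.linalg.norm(p-q),t,"slide",d@tx/.08,d@ty/.08,"yaw err",np.degrees(th+np.pi-y)%180)
E
```

```text
[0.4144835  0.00344801 0.155     ] [0.50286957 0.06239889 0.155     ] [0.45867654 0.03292345 0.155     ] 33.702107543077325 0.10624171218498685 [0.48197068 0.04845995 0.155     ] slide -0.12464740017219908 -0.9527265423890474 yaw err 177.32326861314465
```

```bash

python3 -m pendant '{"slide":[[-0.12,-0.95,0],[-0.12,-0.95,0],[-0.12,-0.95,0],[-0.12,-0.95,0]],"spin":[0.04,0.04,0.04,0.04]}'
python3 -m pendant '{"slide":[[0,0,0.4],[0,0,0.8],[0,0,0.8]],"spin":[0,0,0]}' >/dev/null
python3 -m pendant '{"slide":[[0,0,0.25],[0,0,0.45],[0,0,0.45],[0,0,0.45]],"spin":[0,0,0,0]}'
python3 -m pendant '{"slide":[[0,0,0],[0,0,0],[0,0,0],[0,0,0],[0,0,0],[0,0,0],[0,0,0],[0,0,0]],"spin":[0,0,0,0,0,0,0,0]}' 1 90
python3 -m pendant '{"slide":[[0,0,-0.1],[0,0,-0.2],[0,0,-0.3],[0,0,-0.4],[0,0,-0.4],[0,0,-0.4]],"spin":[0,0,0,0,0,0]}'
python3 - <<'E'
from h import *
c=env.capture("side"); cv2.imwrite("pics/s1.png",cv2.resize(c["frame"][130:290,160:380],None,fx=3,fy=3))
E
```

```text
clock: 2.48
tool_pos: [0.4819, 0.049, 0.2509]
eef_rot: [3.141, -0.001, -2.547]
wrist_force: [-0.5, 0.4, 0.0]
width: 0.0852
gripper_force: 0.0
clock: 3.07
tool_pos: [0.4812, 0.0497, 0.1522]
eef_rot: [3.141, -0.001, -2.545]
wrist_force: [-0.3, -0.8, -0.8]
width: 0.0854
gripper_force: 0.0
clock: 3.73
tool_pos: [0.4823, 0.0484, 0.1519]
eef_rot: [-3.14, 0.001, -2.547]
wrist_force: [-0.4, -1.8, 5.4]
width: 0.0116
gripper_force: 88.2
clock: 4.23
tool_pos: [0.4822, 0.0488, 0.1839]
eef_rot: [-3.141, 0.001, -2.546]
wrist_force: [-0.3, -0.3, -3.9]
width: 0.0119
gripper_force: 88.1
```

View pics/s1.png

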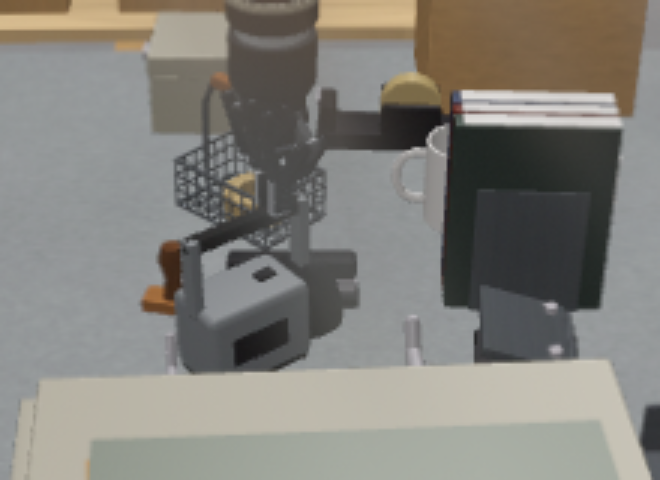

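The lamp is gripped and level. I'll raise it, turn it and carry it to the pre-hang pose, then measure both hook tips.

```bash

python3 -m pendant '{"slide":[[0,0,-0.2],[0,0,-0.5],[0,0,-0.8],[0,0,-1],[0,0,-1],[0,0,-1]],"spin":[0.05,0.1,0.2,0.3,0.4,0.5]}' >/dev/null
python3 -m pendant '{"slide":[[0,0,0],[0,0,0],[0,0,0]],"spin":[0.023,0.023,0.023]}'
python3 -m pendant '{"slide":[[-0.1,-0.15,0],[-0.25,-0.35,0],[-0.4,-0.55,0],[-0.55,-0.75,0],[-0.68,-0.93,0],[-0.73,-1,0]],"spin":[0,0,0,0,0,0]}' >/dev/null
python3 -m pendant '{"slide":[[-0.1,-0.15,0],[-0.25,-0.35,0],[-0.4,-0.55,0],[-0.55,-0.75,0],[-0.68,-0.93,0],[-0.73,-1,0],[-0.73,-1,0]],"spin":[0,0,0,0,0,0,0]}'
python3 - <<'E'
from h import *
import pickle
t=pickle.load(open("top.pkl","rb")); s=pickle.load(open("side.pkl","rb"))
H=lambda x,y:(365+x/5,160+y/5)
print(tri(t,H(24,153),s,(297.3,236)),tri(t,H(65,487),s,(216.7,242.5)))
a=env.capture("wrist")["frame"];c=env.capture("top"); pickle.dump(c,open("t2.pkl","wb"))
b=cv2.resize(c["frame"][120:270,330:440],(396,540))
im=np.zeros((540,800,3),np.uint8); im[:300,:400]=cv2.resize(a,(400,300)); im[:,404:]=b; cv2.imwrite("pics/p2.png",im)
E
```

```text
clock: 5.03
tool_pos: [0.4815, 0.0487, 0.2628]
eef_rot: [3.142, -0.001, -3.091]
wrist_force: [0.0, -0.9, -3.5]
width: 0.0112
gripper_force: 88.5
clock: 6.12
tool_pos: [0.6064, -0.1066, 0.2625]
eef_rot: [3.142, -0.001, -3.095]
wrist_force: [-0.2, -0.8, -3.5]
width: 0.0119
gripper_force: 88.5
(array([ 0.58092972, -0.20659055,  0.24594143]), np.float64(0.002690399862000595)) (array([ 0.40304802, -0.21648875,  0.23817144]), np.float64(0.0018341488902765422))
```

View pics/p2.png

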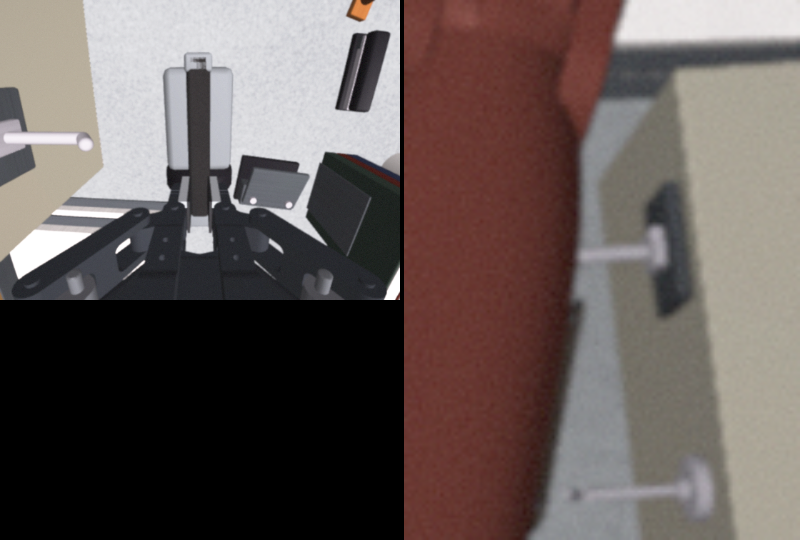

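```bash
python3 - <<'E'
from h import *
import pickle
t=pickle.load(open("top.pkl","rb")); s=pickle.load(open("side.pkl","rb")); c=env.capture("wrist")
H=lambda x,y:(365+x/5,160+y/5)
f=c["frame"]; cv2.imwrite("pics/w3.png",cv2.resize(f[140:240,0:150],None,fx=5,fy=5))
for u in((122,198),(120,200)): print(tri(t,H(24,153),c,u),tri(c,u,s,(297.3,236)))
# arm axis root/end seen in wrist with given z
for z in(.215,.22,.225): print(z,onz(c,(40,193),z),onz(c,(105,194),z))
E
```

```text
(array([ 0.58928885, -0.21311604,  0.21292942]), np.float64(0.0022525049290072837)) (array([ 0.58255931, -0.19829438,  0.24017884]), np.float64(0.0012115805456419076))
(array([ 0.58862493, -0.21204618,  0.21780055]), np.float64(0.0034458186222295034)) (array([ 0.58300619, -0.19916632,  0.24098384]), np.float64(7.364478858163938e-05))
0.215 [ 0.58886974 -0.26957363  0.215     ] [ 0.58750146 -0.22346863  0.215     ]
0.22 [ 0.58732987 -0.26534451  0.22      ] [ 0.58599741 -0.22044643  0.22      ]
0.225 [ 0.58579001 -0.2611154   0.225     ] [ 0.58449337 -0.21742423  0.225     ]
```

View pics/w3.png

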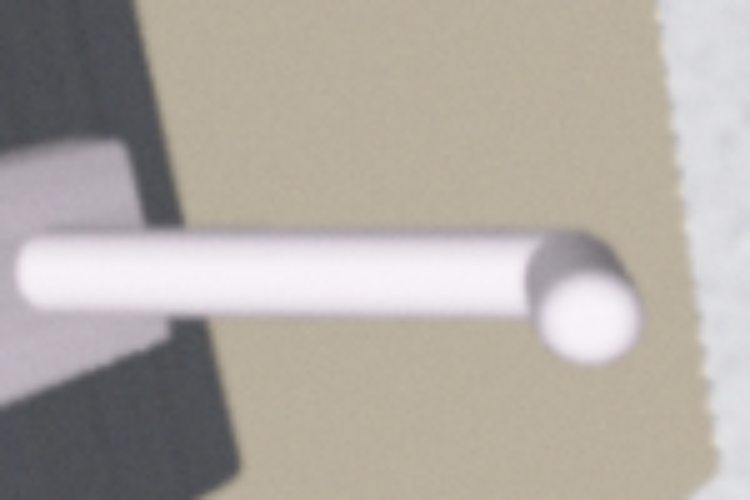

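The tip cap is centred at about (117.6,202.4) in the full wrist frame. The arm is level, and its axis comes out at about x 0.586, z 0.217. I'll move in now.

```bash

python3 -m pendant '{"slide":[[0,-0.1,-0.03],[0,-0.25,-0.03],[0,-0.4,-0.03],[0,-0.55,-0.03],[0,-0.7,-0.03],[0,-0.82,-0.03],[0,-0.82,-0.03]],"spin":[0,0,0,0,0,0,0]}'
python3 -m pendant '{"slide":[[-0.01,-0.1,0],[-0.02,-0.25,0],[-0.02,-0.4,0],[-0.02,-0.55,0],[-0.02,-0.7,0],[-0.02,-0.81,0],[-0.02,-0.81,0]],"spin":[0,0,0,0,0,0,0]}'
python3 - <<'E'
from h import *
import pickle
c=env.capture("wrist"); s=env.capture("side"); pickle.dump(c,open("w4.pkl","wb"))
im=np.zeros((450,800,3),np.uint8); im[:420,:400]=c["frame"][:,:400]; im[:450,404:794]=cv2.resize(s["frame"][130:280,240:370],(390,450)); cv2.imwrite("pics/p4.png",im)
E
```

```text
clock: 6.85
tool_pos: [0.6091, -0.1738, 0.2654]
eef_rot: [-3.141, -0.0, -3.097]
wrist_force: [0.6, 0.5, -4.2]
width: 0.0117
gripper_force: 88.5
clock: 7.43
tool_pos: [0.6137, -0.2381, 0.2654]
eef_rot: [-3.141, -0.0, -3.096]
wrist_force: [-0.3, 0.5, -3.6]
width: 0.0116
gripper_force: 88.5
```

View pics/p4.png

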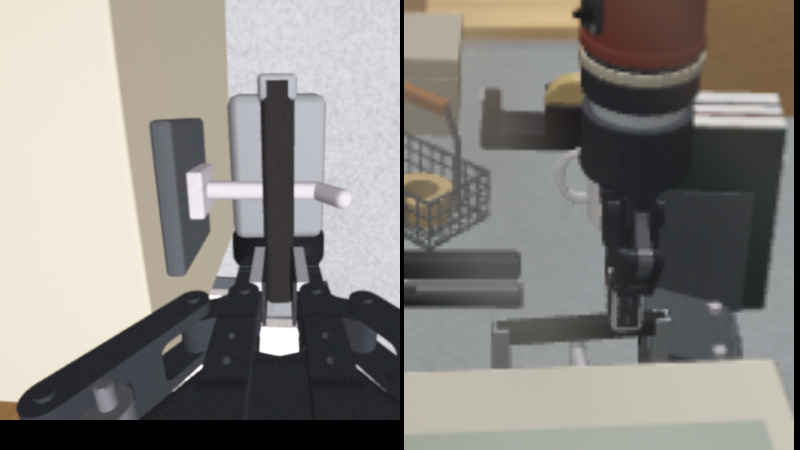

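The arm passes under the middle of the bar, between the plate and the bend. I'll lower it in small steps.

```bash

python3 -m pendant '{"slide":[[0,0,0.1],[0,0,0.2],[0,0,0.3],[0,0,0.3]],"spin":[0,0,0,0]}'|grep -E "pos|wrist"
python3 -m pendant '{"slide":[[0,0,0.03],[0,0,0.03],[0,0,0.03]],"spin":[0,0,0]}'|grep -E "pos|wrist"
python3 -m pendant '{"slide":[[0,0,0.03],[0,0,0.03],[0,0,0.03]],"spin":[0,0,0]}'|grep -E "pos|wrist"
python3 -m pendant '{"slide":[[0,0,0.03],[0,0,0.03],[0,0,0.03]],"spin":[0,0,0]}'|grep -E "pos|wrist"
```

```text
tool_pos: [0.613, -0.2348, 0.2394]
wrist_force: [0.1, -0.9, -4.6]
tool_pos: [0.6139, -0.2356, 0.2394]
wrist_force: [0.2, -0.6, -3.8]
tool_pos: [0.6144, -0.2358, 0.2378]
wrist_force: [1.5, 0.2, 3.1]
tool_pos: [0.6149, -0.2359, 0.2364]
wrist_force: [0.9, 2.0, 10.1]
```

```bash

python3 -m pendant '{"slide":[[0,0,-0.015],[0,0,-0.015],[0,0,-0.015]],"spin":[0,0,0]}'|grep -E "pos|wrist"
python3 -m pendant '{"slide":[[0,0,0],[0,0,0],[0,0,0],[0,0,0],[0,0,0],[0,0,0]],"spin":[0,0,0,0,0,0]}' 0.55
python3 -m pendant '{"slide":[[0,0,-0.1],[0,0,-0.25],[0,0,-0.4],[0,0,-0.6],[0,0,-0.8],[0,0,-1],[0,0,-1]],"spin":[0,0,0,0,0,0,0]}'|grep -E "pos|wrist"
python3 -m pendant '{"slide":[[0,0.4,0],[0,0.8,0],[0,1,0],[0,1,0]],"spin":[0,0,0,0]}' 0|grep -E "pos|wrist"
python3 -m pendant '{"slide":[[0,0.4,0],[0,0.8,0],[0,1,0],[0,1,0]],"spin":[0,0,0,0]}'|grep -E "pos|wrist"
python3 - <<'E'
from h import *
c=env.capture("wrist"); s=env.capture("side"); t=env.capture("top")
im=np.zeros((540,800,3),np.uint8); im[:300,:400]=cv2.resize(c["frame"],(400,300)); im[:,404:]=cv2.resize(t["frame"][120:270,330:440],(396,540));im[305:,:400]=cv2.resize(s["frame"][190:280,230:383],(400,235)); cv2.imwrite("pics/p5.png",im)
E
```

```text
tool_pos: [0.6147, -0.2359, 0.2372]
wrist_force: [1.8, 0.9, 6.9]
clock: 9.37
tool_pos: [0.6137, -0.2357, 0.2355]
eef_rot: [3.141, -0.0, -3.094]
wrist_force: [0.1, -0.2, 0.0]
width: 0.0383
gripper_force: 0.0
tool_pos: [0.6148, -0.2362, 0.3196]
wrist_force: [1.4, 0.4, 1.3]
tool_pos: [0.6099, -0.1525, 0.316]
wrist_force: [-0.9, -0.3, 0.4]
tool_pos: [0.6061, -0.0733, 0.3158]
wrist_force: [0.5, -0.4, 0.1]
```

View pics/p5.png

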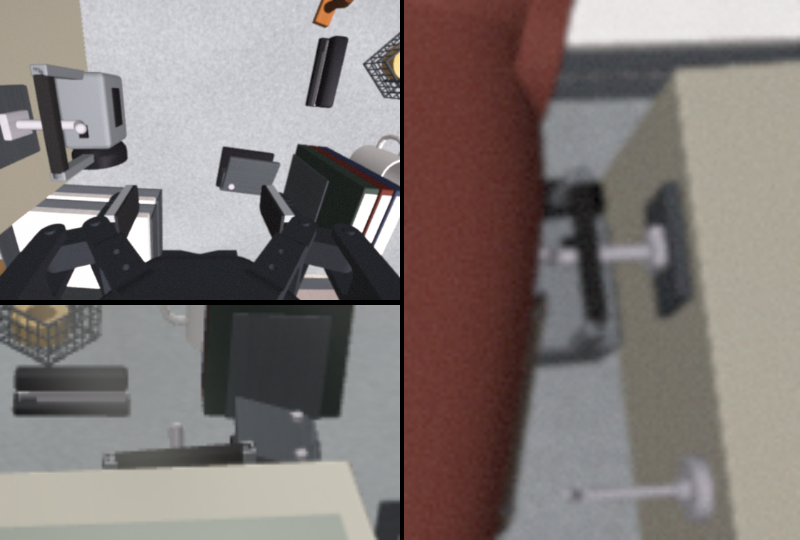

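The lamp hangs level with the hook at mid-bar: in the wrist tile the bar runs (40,68)–(55,175) and the arm crosses at about (48,125). On to the basket; my picture budget is used up, so I'll work from colour masks only.

```bash

python3 -m pendant '{"slide":[[0.25,0.45,0],[0.51,0.9,0],[0.51,0.98,0]],"spin":[0,0,0]}' >/dev/null
python3 -m pendant '{"slide":[[0.25,0.45,0],[0.51,0.9,0],[0.51,0.98,0]],"spin":[0,0,0]}' >/dev/null
python3 -m pendant '{"slide":[[0.25,0.45,0],[0.51,0.9,0],[0.51,0.98,0]],"spin":[0,0,0]}' >/dev/null
python3 -m pendant '{"slide":[[0.25,0.45,0],[0.51,0.9,0],[0.51,0.98,0]],"spin":[0,0,0]}' >/dev/null
python3 -m pendant '{"slide":[[0.25,0.45,0],[0.51,0.9,0],[0.51,0.98,0]],"spin":[0,0,0]}' >/dev/null
python3 -m pendant '{"slide":[[0,0,0.6],[0,0,0.6],[0,0,0.6],[0,0,0.6],[0,0,0.6],[0,0,0.6],[0,0,0.6],[0,0,0.6]],"spin":[0.12,0.24,0.36,0.48,0.6,0.72,0.787,0.787]}'
cat > b.py <<'E'
from h import *
c=env.capture("wrist")
m=cv2.inRange(cv2.cvtColor(c["frame"],cv2.COLOR_BGR2HSV),(3,110,50),(14,255,255)); n,l,st,ce=cv2.connectedComponentsWithStats(m)
o=env.observe(); P,y=o["tool_pos"],o["eef_rot"][2]
tx,ty=np.array([np.cos(y),np.sin(y)]),np.array([np.sin(y),-np.cos(y)])
print("expect px",proj(c,[[.4571,.3396,.153]]))
for i in range(1,n):
    if st[i,4]<200: continue
    ys,xs=np.where(l==i); r=cv2.minAreaRect(np.c_[xs,ys].astype(np.float32)); b=cv2.boxPoints(r)
    if np.linalg.norm(b[0]-b[1])>np.linalg.norm(b[1]-b[2]): b=np.roll(b,1,0)
    p,q=onz(c,(b[0]+b[1])/2,.152),onz(c,(b[2]+b[3])/2,.152)
    if p[0]>q[0]:p,q=q,p
    th=np.arctan2(*(q-p)[1::-1]); g=(p+q)/2; t=g-.028*np.array([np.cos(th),np.sin(th),0]); d=(t-P)[:2]
    print(st[i],r,"g",g,np.degrees(th),np.linalg.norm(p-q),"slide",d@tx/.08,d@ty/.08,"spin",-(((np.degrees(th-y)+90)%180)-90)/60)
E
python3 b.py
```

```text
clock: 12.68
tool_pos: [0.3851, 0.3052, 0.2676]
eef_rot: [-3.141, 0.0, 2.36]
wrist_force: [0.3, 0.8, -0.4]
width: 0.0858
gripper_force: 0.0
expect px [[356.55153663 227.91272683]]
[   0   92   20  107 1203] ((9.5, 145.0), (106.0, 19.0), 90.0) g [0.18078617 0.16946347 0.152     ] -59.838339514491516 0.09728238058951362 slide 0.9682549200600975 -2.906269145526306 spin 0.25582015625505317
[ 348  173   25  100 1729] ((360.0456848144531, 222.3603973388672), (18.381738662719727, 99.60337829589844), 4.085616588592529) g [0.45768206 0.34363298 0.152     ] -43.766384966136506 0.10038989210052075 slide 0.03721787080021309 0.9753087693813575 spin -0.012045752884197233
[ 189  217   38   48 1063] ((201.29412841796875, 241.3235321044922), (39.27317428588867, 37.21519470214844), 59.03623962402344) g [0.36337841 0.22443691 0.152     ] -19.55325115882969 0.03906140113245903 slide -0.19856663820848386 -1.0568131030877321 spin -0.4155979830059778
[341 330  19  36 221] ((348.84686279296875, 347.7090148925781), (36.077823638916016, 11.77196216583252), 72.25532531738281) g [0.56168286 0.24161554 0.152     ] -26.326551707639755 0.05068870004825564 slide -1.8012377934181554 0.8719173849373986 spin -0.3027096405258102
```

```bash

python3 -m pendant '{"slide":[[0.04,0.4,0],[0.04,0.8,0],[0.04,0.96,0],[0.04,0.96,0]],"spin":[-0.01,-0.01,-0.01,-0.01]}'|grep pos
python3 -m pendant '{"slide":[[0,0,0.4],[0,0,0.8],[0,0,0.8]],"spin":[0,0,0]}' >/dev/null
python3 -m pendant '{"slide":[[0,0,0.3],[0,0,0.5],[0,0,0.67],[0,0,0.67],[0,0,0.67]],"spin":[0,0,0,0,0]}'
python3 -m pendant '{"slide":[[0,0,0],[0,0,0],[0,0,0],[0,0,0],[0,0,0],[0,0,0],[0,0,0],[0,0,0]],"spin":[0,0,0,0,0,0,0,0]}' 1 90
python3 -m pendant '{"slide":[[0,0,-0.1],[0,0,-0.2],[0,0,-0.3],[0,0,-0.4],[0,0,-0.4],[0,0,-0.4]],"spin":[0,0,0,0,0,0]}'
python3 b.py
```

```text
tool_pos: [0.4377, 0.3641, 0.2668]
clock: 13.73
tool_pos: [0.4355, 0.3626, 0.1511]
eef_rot: [-3.141, 0.0, 2.376]
wrist_force: [1.0, -0.1, -0.2]
width: 0.0857
gripper_force: 0.0
clock: 14.4
tool_pos: [0.4359, 0.3635, 0.1506]
eef_rot: [3.14, 0.0, 2.375]
wrist_force: [0.8, 1.2, 4.2]
width: 0.0111
gripper_force: 88.2
clock: 14.9
tool_pos: [0.4358, 0.3632, 0.1827]
eef_rot: [3.141, 0.0, 2.375]
wrist_force: [-0.1, 0.2, -4.1]
width: 0.0112
gripper_force: 88.2
expect px [[272.87564417 281.86144933]]
[ 264  223   31  133 3227] ((279.0, 289.0), (132.0, 30.0), 90.0) g [0.46772227 0.3350968  0.152     ] -43.896070227685506 0.10543153390262577 slide -0.18244182222456365 0.02824424199503416 spin -0.0001488828164951883
[  90  242   63   65 1931] ((113.51469421386719, 275.6911926269531), (48.01960372924805, 65.6839599609375), 59.036251068115234) g [0.37924108 0.26332577 0.152     ] 77.24553423876927 0.05153158680911276 slide -0.5387529832852357 -1.6845967276691156 spin 0.980824376075925
```

```bash

python3 -m pendant '{"slide":[[0,0,-0.2],[0,0,-0.4],[0,0,-0.6],[0,0,-0.8],[0,0,-1],[0,0,-1]],"spin":[0,0,0,0,0,0]}' >/dev/null
python3 -m pendant '{"slide":[[0,0,-0.15],[0,0,-0.15],[0,0,-0.15],[0,0,-0.15],[0,0,-0.15],[0,0,-0.15],[0,0,-0.15],[0,0,-0.15]],"spin":[-0.07,-0.18,-0.29,-0.4,-0.51,-0.62,-0.72,-0.776]}' >/dev/null
python3 -m pendant '{"slide":[[0.03,-0.15,0],[0.06,-0.35,0],[0.1,-0.6,0],[0.15,-0.85,0],[0.19,-1,0]],"spin":[0,0,0,0,0]}'
python3 -m pendant '{"slide":[[0.05,-0.3,0],[0.1,-0.6,0],[0.15,-0.85,0],[0.19,-1,0]],"spin":[0,0,0,0]}' >/dev/null
python3 -m pendant '{"slide":[[0.05,-0.3,0],[0.1,-0.6,0],[0.15,-0.85,0],[0.19,-1,0]],"spin":[0,0,0,0]}' >/dev/null
python3 -m pendant '{"slide":[[0.05,-0.3,0],[0.1,-0.6,0],[0.15,-0.85,0],[0.19,-1,0]],"spin":[0,0,0,0]}' >/dev/null
python3 -m pendant '{"slide":[[0.05,-0.3,0],[0.1,-0.6,0],[0.15,-0.85,0],[0.19,-1,0]],"spin":[0,0,0,0]}' >/dev/null
python3 -m pendant '{"slide":[[0.05,-0.3,0],[0.1,-0.6,0],[0.15,-0.85,0],[0.19,-1,0],[0.19,-1,0],[0.19,-1,0]],"spin":[0,0,0,0,0,0]}'
python3 - <<'E'
from h import *
import pickle
c=env.capture("wrist"); f=c["frame"]; pickle.dump(c,open("w6.pkl","wb")); cv2.imwrite("pics/w6.png",f)
# expected pixels of round hook, then a bright-grey mask around them
E=[[.403,-.2165,.238],[.403,-.235,.214],[.403,-.249,.214],[.402,-.29,.214]]
print(np.round(proj(c,E)))
hsv=cv2.cvtColor(f,cv2.COLOR_BGR2HSV); (u,v)=proj(c,E[:1])[0].astype(int)
for col in range(max(0,u-100),u+25,8):
    a=hsv[max(0,v-40):v+50,col]; k=np.where((a[:,2]>150)&(a[:,1]<28))[0]; print(col,(k.min()+max(0,v-40),k.max()+max(0,v-40),len(k)) if len(k) else None)
E
```

```text
clock: 16.53
tool_pos: [0.4231, 0.2806, 0.2727]
eef_rot: [-3.14, -0.002, -3.096]
wrist_force: [0.5, 0.1, -2.7]
width: 0.0113
gripper_force: 88.4
clock: 18.37
tool_pos: [0.3665, -0.1207, 0.2737]
eef_rot: [3.141, -0.0, -3.097]
wrist_force: [-0.2, 0.1, -3.7]
width: 0.0107
gripper_force: 88.5
[[138. 276.]
 [128. 258.]
 [110. 257.]
 [ 59. 254.]]
37 (np.int64(236), np.int64(294), 59)
45 (np.int64(235), np.int64(294), 60)
53 (np.int64(235), np.int64(290), 52)
61 (np.int64(235), np.int64(282), 46)
69 (np.int64(250), np.int64(268), 17)
77 (np.int64(259), np.int64(268), 10)
85 (np.int64(259), np.int64(268), 10)
93 (np.int64(259), np.int64(268), 10)
101 (np.int64(259), np.int64(268), 10)
109 (np.int64(259), np.int64(268), 10)
117 (np.int64(259), np.int64(269), 11)
125 (np.int64(259), np.int64(269), 11)
133 (np.int64(259), np.int64(268), 10)
141 (np.int64(260), np.int64(269), 10)
149 (np.int64(274), np.int64(282), 9)
157 (np.int64(235), np.int64(282), 47)
```

```bash
python3 - <<'E'
from h import *
import pickle
c=pickle.load(open("w6.pkl","rb")); s=pickle.load(open("side.pkl","rb")); t=pickle.load(open("top.pkl","rb"))
for u in((148,276),(152,278)): print(tri(c,u,s,(216.7,242.5)))
for z in(.212,.218,.222): print(z,onz(c,(85,263.5),z),onz(c,(135,263.7),z),onz(c,(150,277),z+.023))
f=cv2.cvtColor(c["frame"],cv2.COLOR_BGR2GRAY); print(f[256:290:2,126:172:3])
E
```

```text
(array([ 0.4041287 , -0.21106823,  0.23478307]), np.float64(0.0013023598425922676))
(array([ 0.40493668, -0.20893392,  0.23392387]), np.float64(0.0035050642659444744))
0.212 [ 0.4105744  -0.27174872  0.212     ] [ 0.4085631  -0.23123298  0.212     ] [ 0.40544331 -0.20950053  0.235     ]
0.218 [ 0.4070698  -0.26740393  0.218     ] [ 0.40511743 -0.22807549  0.218     ] [ 0.40166459 -0.20666091  0.241     ]
0.222 [ 0.40473339 -0.2645074   0.222     ] [ 0.40282032 -0.22597049  0.222     ] [ 0.39914544 -0.20476783  0.245     ]
[[152 150 155 156 155 156 157 160 157 159 196 195 198 197 201 200]
 [142 140 140 141 142 141 146 146 145 154 190 196 199 196 192 194]
 [175 174 171 173 170 170 159 131 108 150 184 188 201 197 199 194]
 [219 218 218 216 215 216 162 133 112 130 183 185 195 196 194 197]
 [228 228 228 229 229 226 152 136 117 114 179 190 192 197 196 197]
 [225 226 226 226 226 225 147 139 121 109 163 189 191 191 192 202]
 [186 187 187 188 190 188 149 139 128 107 156 190 187 186 194 199]
 [158 155 156 158 158 157 144 141 129 113 142 190 186 187 200 193]
 [156 156 155 158 157 158 151 138 134 132 126 192 190 192 197 193]
 [157 157 157 158 157 157 150 141 166 185 168 190 200 193 193 197]
 [157 157 155 155 157 157 156 148 208 225 210 184 201 190 187 194]
 [154 159 156 156 157 156 155 160 224 230 220 186 193 197 192 189]
 [156 154 157 157 158 156 158 157 221 228 214 185 192 199 195 193]
 [156 155 155 155 159 156 154 157 188 208 174 181 192 193 192 198]
 [155 157 155 159 155 156 157 155 159 159 157 185 191 194 192 194]
 [156 156 154 157 156 159 156 156 156 157 157 186 193 191 193 191]
 [156 156 155 154 155 156 157 155 157 156 155 173 191 196 194 193]]
```

```bash

python3 -m pendant '{"slide":[[0,-0.1,0],[0,-0.25,0],[0,-0.4,0],[-0.02,-0.55,0],[-0.02,-0.7,0],[-0.02,-0.8,0]],"spin":[0,0,0,0,0,0]}' |grep -E "pos|wrist"
python3 -m pendant '{"slide":[[0,-0.1,0],[0,-0.25,0],[0,-0.4,0],[-0.02,-0.55,0],[-0.02,-0.7,0],[-0.02,-0.79,0],[-0.02,-0.79,0],[-0.02,-0.79,0]],"spin":[0,0,0,0,0,0,0,0]}'
cat > k.py <<'E'
from h import *
c=env.capture("wrist"); f=c["frame"]; cv2.imwrite("pics/w7.png",f); P=env.observe()["tool_pos"]
hsv=cv2.cvtColor(f,cv2.COLOR_BGR2HSV)
m=cv2.inRange(hsv,(3,110,50),(14,255,255)); n,l,st,ce=cv2.connectedComponentsWithStats(m)
for i in range(1,n):
    if st[i,4]>300: print("handle",st[i],ce[i])
w=((hsv[...,2]>185)&(hsv[...,1]<28)).astype(np.uint8)
print("expect arm axis 40/68/92 out, tip",np.round(proj(c,[[.406,-.274,.216],[.405,-.246,.216],[.404,-.222,.216],[.4035,-.21,.239]])))
for col in range(130,390,10):
    k=np.where(w[200:330,col])[0]+200; print(col,(k.min(),k.max(),len(k)) if len(k) else None,end="; ")
E
python3 k.py
```

```text
tool_pos: [0.3715, -0.1857, 0.2741]
wrist_force: [-0.1, -0.1, -2.9]
clock: 19.58
tool_pos: [0.3755, -0.2478, 0.2739]
eef_rot: [3.141, -0.0, -3.096]
wrist_force: [0.1, -0.2, -4.3]
width: 0.0112
gripper_force: 88.5
handle [534 167  26  42 656] [549.39786585 189.93597561]
handle [ 265  223   30  133 3241] [279.11940759 288.85961123]
expect arm axis 40/68/92 out, tip [[241. 257.]
 [278. 258.]
 [310. 258.]
 [331. 274.]]
130 None; 140 (np.int64(200), np.int64(207), 7); 150 (np.int64(252), np.int64(278), 25); 160 None; 170 None; 180 None; 190 (np.int64(242), np.int64(289), 48); 200 (np.int64(242), np.int64(289), 25); 210 (np.int64(253), np.int64(269), 17); 220 (np.int64(257), np.int64(264), 8); 230 (np.int64(257), np.int64(263), 7); 240 (np.int64(202), np.int64(260), 15); 250 None; 260 (np.int64(283), np.int64(289), 7); 270 None; 280 None; 290 None; 300 (np.int64(282), np.int64(285), 4); 310 None; 320 (np.int64(203), np.int64(208), 6); 330 (np.int64(274), np.int64(276), 3); 340 (np.int64(200), np.int64(295), 95); 350 (np.int64(200), np.int64(291), 91); 360 (np.int64(200), np.int64(288), 86); 370 (np.int64(200), np.int64(289), 90); 380 (np.int64(200), np.int64(294), 94);
```

The arm shows on both sides of the handle (magnet side at columns 210–240, tip near 331, handle at 265–295), in line with expectation. I'll lower it.

```bash

python3 -m pendant '{"slide":[[0,0,0.1],[0,0,0.2],[0,0,0.3],[0,0,0.38],[0,0,0.38],[0,0,0.38]],"spin":[0,0,0,0,0,0]}'|grep -E "pos|wrist"
python3 -m pendant '{"slide":[[0,0,0.04],[0,0,0.04],[0,0,0.04]],"spin":[0,0,0]}'|grep -E "pos|wrist"
python3 -m pendant '{"slide":[[0,0,0.03],[0,0,0.03],[0,0,0.03]],"spin":[0,0,0]}'|grep -E "pos|wrist"
python3 -m pendant '{"slide":[[0,0,0.03],[0,0,0.03],[0,0,0.03]],"spin":[0,0,0]}'|grep -E "pos|wrist"
python3 -m pendant '{"slide":[[0,0,0.02],[0,0,0.02],[0,0,0.02]],"spin":[0,0,0]}'|grep -E "pos|wrist"
```

```text
tool_pos: [0.3754, -0.2472, 0.2432]
wrist_force: [-0.2, 0.4, -3.6]
tool_pos: [0.3757, -0.2476, 0.2406]
wrist_force: [-0.3, -0.2, -2.4]
tool_pos: [0.3756, -0.2476, 0.2381]
wrist_force: [-0.6, -0.1, -3.1]
tool_pos: [0.3756, -0.2475, 0.2356]
wrist_force: [0.3, -0.1, -3.2]
tool_pos: [0.3756, -0.2476, 0.234]
wrist_force: [-0.1, 0.5, -2.7]
```

```bash

python3 -m pendant '{"slide":[[0,0,0.02],[0,0,0.02],[0,0,0.02]],"spin":[0,0,0]}'|grep -E "pos|wrist"
python3 -m pendant '{"slide":[[0,0,0.02],[0,0,0.02],[0,0,0.02]],"spin":[0,0,0]}'|grep -E "pos|wrist"
python3 -m pendant '{"slide":[[0,0,0.02],[0,0,0.02],[0,0,0.02]],"spin":[0,0,0]}'|grep -E "pos|wrist"
```

```text
tool_pos: [0.3756, -0.2476, 0.2324]
wrist_force: [0.3, -0.2, -3.3]
tool_pos: [0.3756, -0.2476, 0.2308]
wrist_force: [0.1, -0.8, -4.1]
tool_pos: [0.3758, -0.2477, 0.2294]
wrist_force: [-0.5, 0.3, -1.1]
```

```bash

python3 -m pendant '{"slide":[[0,0,0.01],[0,0,0.01],[0,0,0.01]],"spin":[0,0,0]}'|grep -E "pos|wrist"
python3 -m pendant '{"slide":[[0,0,0],[0,0,0],[0,0,0],[0,0,0],[0,0,0],[0,0,0]],"spin":[0,0,0,0,0,0]}' 0.55
python3 k.py; python3 b.py
```

```text
tool_pos: [0.3755, -0.2477, 0.2287]
wrist_force: [-2.9, -0.2, 1.9]
clock: 22.63
tool_pos: [0.3757, -0.2477, 0.2285]
eef_rot: [-3.142, 0.0, -3.095]
wrist_force: [-0.4, -0.1, 0.6]
width: 0.0384
gripper_force: 0.0
handle [ 264  223   31  133 3574] [279.13318411 288.18998321]
expect arm axis 40/68/92 out, tip [[232. 292.]
 [278. 292.]
 [317. 292.]
 [344. 317.]]
130 None; 140 None; 150 None; 160 (np.int64(283), np.int64(291), 9); 170 (np.int64(272), np.int64(294), 23); 180 (np.int64(272), np.int64(282), 11); 190 (np.int64(287), np.int64(296), 10); 200 None; 210 None; 220 (np.int64(284), np.int64(285), 2); 230 None; 240 (np.int64(200), np.int64(329), 50); 250 (np.int64(291), np.int64(324), 24); 260 (np.int64(200), np.int64(319), 32); 270 None; 280 None; 290 (np.int64(200), np.int64(200), 1); 300 (np.int64(200), np.int64(319), 32); 310 (np.int64(216), np.int64(329), 43); 320 (np.int64(315), np.int64(329), 15); 330 (np.int64(286), np.int64(291), 6); 340 (np.int64(200), np.int64(257), 58); 350 (np.int64(200), np.int64(270), 71); 360 (np.int64(200), np.int64(285), 86); 370 (np.int64(200), np.int64(296), 97); 380 (np.int64(200), np.int64(298), 99); expect px [[803.65327339 304.32186387]]
[ 264  222   31  134 3572] ((279.0, 288.5), (133.0, 30.0), 90.0) g [ 0.4502647  -0.24316304  0.152     ] 2.665534758880345 0.13417594519956558 slide -0.5836181075878978 0.01247402841384666 spin -0.00018518015634564713
```

Released, and the handle stayed put. I'll retreat straight up and then out, and check both from the cameras numerically.

```bash

python3 -m pendant '{"slide":[[0,0,-0.1],[0,0,-0.25],[0,0,-0.4],[0,0,-0.6],[0,0,-0.8],[0,0,-1],[0,0,-1]],"spin":[0,0,0,0,0,0,0]}'|grep -E "pos|wrist"
python3 -m pendant '{"slide":[[0,0.4,0],[0,0.8,0],[0,1,0],[0,1,0]],"spin":[0,0,0,0]}' |grep -E "pos|wrist"
python3 -m pendant '{"slide":[[0,0.4,0],[0,0.8,0],[0,1,0],[0,1,0],[0,1,0]],"spin":[0,0,0,0,0]}'|grep -E "pos|wrist"
python3 - <<'E'
from h import *
for k in range(2):
    c=env.capture("wrist"); f=c["frame"]; hsv=cv2.cvtColor(f,cv2.COLOR_BGR2HSV)
    m=cv2.inRange(hsv,(3,110,50),(14,255,255)); n,l,st,ce=cv2.connectedComponentsWithStats(m)
    print(np.round(proj(c,[[.405,-.246,.232],[.355,-.248,.232],[.455,-.244,.232]])))
    for i in range(1,n):
        if st[i,4]<300: continue
        ys,xs=np.where(l==i); b=cv2.boxPoints(cv2.minAreaRect(np.c_[xs,ys].astype(np.float32)))
        if np.linalg.norm(b[0]-b[1])>np.linalg.norm(b[1]-b[2]): b=np.roll(b,1,0)
        p,q=onz(c,(b[0]+b[1])/2,.232),onz(c,(b[2]+b[3])/2,.232); print(st[i],p,q,(p+q)/2,np.linalg.norm(p-q))
    r=cv2.inRange(hsv,(15,60,100),(28,200,255)); n,l,st,ce=cv2.connectedComponentsWithStats(r)
    for i in range(1,n):
        if st[i,4]>150: print("roll?",st[i],onz(c,ce[i],.105))
s=env.capture("side"); hsv=cv2.cvtColor(s["frame"],cv2.COLOR_BGR2HSV); m=cv2.inRange(hsv,(3,90,50),(14,255,255))
print("side expected handle",np.round(proj(s,[[.355,-.248,.232],[.405,-.246,.232],[.455,-.244,.232]])))
n,l,st,ce=cv2.connectedComponentsWithStats(m[200:290,180:300]); print(st[1:][st[1:,4]>15]+[180,200,0,0,0])
E
```

```text
tool_pos: [0.3766, -0.2485, 0.3117]
wrist_force: [0.5, -0.2, 0.4]
tool_pos: [0.3714, -0.1651, 0.3086]
wrist_force: [0.4, -0.1, 0.8]
tool_pos: [0.3684, -0.0877, 0.3086]
wrist_force: [-0.3, -0.8, -0.4]
[[ 86. 246.]
 [ 74. 187.]
 [ 97. 297.]]
[ 421  163   47   40 1031] [0.33514438 0.02480912 0.232     ] [0.34442074 0.06041071 0.232     ] [0.33978256 0.04260992 0.232     ] 0.03679026318749487
[  68  188   47  109 2659] [ 0.35515969 -0.24329764  0.232     ] [ 0.45443919 -0.2376673   0.232     ] [ 0.40479944 -0.24048247  0.232     ] 0.0994390253609816
roll? [ 120  179   58   60 2448] [ 0.41513364 -0.24690242  0.105     ]
[[ 87. 246.]
 [ 75. 187.]
 [ 98. 297.]]
[ 421  163   48   40 1019] [0.3345584  0.02610662 0.232     ] [0.34713051 0.05962064 0.232     ] [0.34084446 0.04286363 0.232     ] 0.03579451884091264
[  69  188   46  110 2665] [ 0.35508718 -0.24336273  0.232     ] [ 0.45423724 -0.23692711  0.232     ] [ 0.40466221 -0.24014492  0.232     ] 0.09935869977291714
roll? [ 120  180   59   60 2449] [ 0.41527228 -0.24695072  0.105     ]
side expected handle [[194. 254.]
 [217. 253.]
 [240. 252.]]
[[208 210  20  26 247]
 [194 251  46   4 115]]
```

The basket handle is level (99 mm long at the expected place, side-view rows 251–254), it is at rest and the roll is in it. Handing in.

```bash

python3 -m pendant '{"slide":[[0,0,0],[0,0,0],[0,0,0],[0,0,0],[0,0,0],[0,0,0],[0,0,0],[0,0,0]],"spin":[0,0,0,0,0,0,0,0]}' 0|head -1
python3 -c "
from workcell import env; print(env.sign_off())"
```

```text
clock: 24.88
the job is handed in; nothing more can be done
None
```

The lamp hangs on the plate hook and the basket, with its roll of tape, on the round hook. Both looked level and at rest when last checked, the lamp by picture just after its release; I handed the job in at about 25 s and no verdict came back.

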